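# Fresh cell for the kitchen scale

## Task

Give the kitchen scale a fresh battery: take the green cell from the blue caddy, tip it into the open bay flat end first, press that end against the coil spring and roll the brass-nub end down under the orange lip, so that it lies fully home when you let go. Then swing the battery door fully shut and press the green power key all the way down to switch the scale on. Leave the grey spent cell, the measuring cup, the spice jar and the pepper mill where they are.

Things in the scene. Friction and masses are not known exactly. Their poses are not given: they have to be found in the camera images.
- scale: White bench scale, fixed: console 198 mm long (x -140 to 58), 104 mm wide (y), deck 44 mm high; steel platter on its -y side (y -60 to -230, 50 mm high). Origin on the table under the bay; +x runs along the bay from spring to lip, z up. Battery bay: a recess in the deck, x -50 to 34, y -38 to 38 mm, floor 12 mm above the table. From x -62 to -140 the top slopes down 17 deg (display, keys).
- bay (a point): Middle of the cell's axis when home, 27.25 mm above the table; axes as the scale (+x to the lip). The cell lies along x in V saddles at x -46 to -22 and 14 to 27 mm from here (4 mm below here at their tops, 11 mm either side), which centre a cell up to 3 mm off; elsewhere beside it there is finger room, 29 mm to each side, down to 15 mm below this point.
- hood_edge (a point): Middle of the lower edge of the fixed grey hood over the spring: 28 mm towards -x from bay, 41 mm above the table. Hood 28 mm wide (y), 3 mm thick, from here to the spring wall 22 mm further -x; it covers 6 mm of a cell that is home and has a window over the coil. Below it two cheeks 23 mm apart, from 10 mm beyond this edge.
- lip_edge (a point): Middle of the lower edge of the orange retaining lip: 29.5 mm towards +x from bay, 38 mm above the table, 16 mm wide, 4 mm thick; it overhangs 4.5 mm from the contact wall. Hood to lip is 57.5 mm, less than the cell: it goes in flat end first, tilted 20 to 30 deg, nub end up; is pushed 4 to 5 mm past home into the spring; is laid level; let go, the spring slides it under the lip.
- contact (a point): Point on the contact wall, 34 mm along +x from bay, that the cell's nub touches when home.
- spring (a joint): Coil spring's compression, m: 0 = out (its 12 mm steel end disc stands 28 mm towards -x from bay, on the bay's axis), grows as it is pressed towards -x, 0.016 = solid, 0.006 with a cell home. 800 N/m with 1.6 N at the start: 6.4 N home, about 10 N while rolling past the lip.
- spring_face (a point): Centre of the spring's end disc; moves with it.
- door (a joint): Battery door angle, rad: 0 = shut, flat on the deck; starts at 1.7 to 1.95, standing up and leaning away from the bay (limit 2.1). Grey plate 104 mm long, 84 mm wide, 4 mm thick. It turns about the scale's y at door_hinge, free edge going up and over towards the scale's -x to shut. Stays where left, moves at about 1 N, no latch. Shut, its top is 49 mm above the table, a ridge 51 mm.
- door_hinge (a point): Middle of the door's hinge axis: 48 mm towards +x from the scale's origin, 46.5 mm high.
- door_edge (a point): Middle of the door's free edge, 104 mm from the hinge axis; moves with the door.
- power (a joint): Power key travel, m: 0 = up, grows as pressed, 0.004 = fully down (about 3.6 N). It springs back.
- power_top (a point): Centre of the top of the round green power key (22 mm across, 6 mm proud of the sloping panel, near the console's -x end on the +y side). Its z axis is the panel's normal, 17 deg from vertical, leaning towards the scale's -x; the key moves along it.
- cell: The fresh cell: round rechargeable cell, green with a brass-coloured band near the nub, 18.5 mm diameter, 68 mm long with its brass nub (8 mm wide, 2 mm long), about 48 g, lying level in a caddy groove. Origin at its centre on its axis; +x points to the nub end (it may have rolled, so its y and z mean nothing).
- cell_nub (a point): Tip of the fresh cell's nub, 34 mm along +x from its centre.
- cell_flat (a point): Centre of the fresh cell's flat end, 34 mm along -x from its centre.
- spent: The spent cell, same size, grey with a black band, in the other groove of the caddy, 70 mm from the fresh one. It stays there. Origin at its centre.
- caddy: Blue plastic caddy, fixed, 100 mm (x) by 136 mm (y), base 4 mm thick, two grooves along its x at y = -35 and +35 mm: V ribs up to 13 mm high, 17 to 31 mm either side of each groove's middle, open between. A cell lies with its axis 16 mm above the table. Origin under its centre.
- cup: White measuring cup, 94 mm across, 50 mm high, with a flat handle; bystander. Origin under its centre.
- spice: Spice jar with red lid, 44 mm across, 95 mm high; bystander. Origin under its centre.
- mill: Dark wooden pepper mill, 54 mm across, 160 mm high; bystander. Origin under its centre.
Things that resemble listed ones, but are neither listed nor needed, are in the scene too. Of the things that look like the cell, the smaller one is meant.

How it is judged:
On the way, in this order (a step that is already met when the one before it is completed fails the run):
1. the cell's flat end presses the spring in by more than 3 mm, nub end still tipped up (axis over 6 degrees from level) (value of joint spring above 0.003 m and distance between cell_flat and spring_face below 0.012 m and angle between the x axis of cell and the z axis of scale, either way round below 1.466 rad), for 0.05 s.
2. the cell lies home under the lip and is let go, the door still open (distance between cell_nub and contact below 0.003 m and distance between cell and bay below 0.003 m and angle between the x axis of cell and the x axis of scale, either way round below 0.06 rad and contact force between the fingers and cell below 0.1 N and value of joint door above 0.3 rad), for 0.2 s.
3. the door is fully shut over it (distance between cell_nub and contact below 0.003 m and distance between cell and bay below 0.003 m and angle between the x axis of cell and the x axis of scale, either way round below 0.06 rad and value of joint door below 0.04 rad), for 0.2 s.
4. the power key is pressed all the way down, the door shut (value of joint power above 0.0032 m and value of joint door below 0.04 rad), for 0.05 s.
At the end, for the whole second after the job is handed in: The green cell is home in the bay, nub within 3 mm of the contact and middle within 3 mm of its place, axis within 0.06 rad of the bay's; the door is shut (below 0.04 rad); the power key has been pressed and has come back up; everything is at rest (all of step 3 and value of joint power below 0.001 m and linear speed of cell below 0.02 m/s); the robot touches nothing.
It fails at once if the spent cell, cup, spice jar or mill is moved by more than 20 mm (distance of any of spent, cup, spice, mill from where it was at the start of the episode above 0.02 m).
It also fails if it takes over 54 s, if anything falls off the work surface, if the arm or the gripper's body presses on something with over 40 N, if the wrist force passes 120 N, or if a joint passes its speed limit or range.

## Robot

A 6-joint arm with a two-finger parallel gripper is mounted at the origin on the work surface. World frame = base frame: x ahead of the robot, y to its left, z up, the work surface at z = 0. Lengths are in m, angles in rad, forces in N, time in s.
With the tool pointing down it reaches from about 0.375 to 0.9 m from the base axis. Payload 3.1 kg.
Tool frame: the origin (TCP) lies midway between the tips of the shut fingers; the grasp point (between the pads) lies 19 mm behind it; z points along the fingers, y is the line along which they close (so a half turn about z gives the same grasp; the last joint's range is limited). The gripper opens to 85 mm and grips with 20 to 120 N. Pads are 22 mm wide; open, the fingers measure 114 mm over their backs; the gripper's body (76 mm by 85 mm) begins 54 mm behind the grasp point. The pads swing forward as they close: fully open they stand 13 mm farther back than shut.
Start: joints at [1.099, 0.527, 1.433, -0, 1.181, -0.178], TCP at [0.181, 0.598, 0.231] pointing down, gripper open.
Joint ranges: [-3.08, 3.08], [-0.75, 2.2], [0.22, 2.44], [-1.43, 4.57], [0, 2.65], [-2.85, 2.85]. Speed limits (rad/s): [2.79, 2.79, 3.14, 3.14, 3.14, 3.14].

## Interface

Orientations are given as a unit quaternion [x, y, z, w].
In Python, from workcell import arm gives the robot as it stands. The module is installed in compiled form; this text tells all that it offers.
- The arm moves only by the shell command python3 -m jog 'ROWS' [FORCE]. ROWS is JSON, one flat list of numbers, 7 for each row, row after row: the shift along the world's x, y, z each as a share of 0.4 m, from -1 to 1, then the turn, a rotation vector about the world's x, y, z each as a share of 120 degrees, from -1 to 1, then the opening, from -1 (shut) to 1 (fully open). A call has 1 to 10 rows; each row shifts and turns the commanded pose from where the row before left it; what a row does not reach is not made up. A row lasts 1/12 s, in which the tool goes at most 41.7 mm and 7.16 degrees, less where a joint would pass 70% of its speed; a pose out of reach is approached as far as the arm can. A call with a number of a shift or a turn outside -1 to 1 is refused whole. A call with a gripper value outside its range is refused whole. The fingers move at their own pace and stop on an object; FORCE is the grip in N (left out, the last holds). Time passes only in rows, so rows that do not move let the fingers close. It gives the time, the measured TCP pose, the force, the opening and the grip force at its end, in the units of the state.
- arm.state(): the state, without advancing time (a new reading comes with each control period).
- arm.read_camera(name): name is "side" or "top" or "wrist"; returns the picture (400x640x3 uint8, blue, green, red); there is no depth.
- arm.camera_model(name): a dict with "vfov" (degrees; the focal length in pixels is half the picture's height over the tangent of half this angle, whatever the lens; pixels are square), "cx", "cy" (the principal point, pixels), "dist_coeffs" ([k1, k2, p1, p2, k3] as OpenCV has them; the pictures are not rectified), "pose" (4x4, takes a point from camera to world coordinates); the wrist camera has in their place "T_tool_cam" (4x4, takes a point from camera to tool coordinates, whose origin is the TCP and whose axes are the flange's). Camera axes: x right, y up, looking along -z (the intrinsics and any distortion apply to the point x, -y, -z); pixel columns grow to the right and rows downward; lengths in m; the calibration is good to about 2 mm. A picture is of the moment at which its call begins: read the wrist's pose just before it. camera_model takes no time and is no camera call.
- arm.job_done(): hands the job in; it is judged then, once.
The state is a dict: "t": time; "q": joint angles; "qd": joint speeds; "tau": joint torques, N m; "eef_pos": TCP position; "tool_rot": TCP orientation; "contact_force": force on the tool from outside, world axes, zero at the start; "torque": the same for the moment, N m; "gripper_width": opening from 0.0 (shut) to 1.0 (fully open); "gripper_force": force on a finger pad.
Only numpy, scipy, OpenCV 4.12 (cv2) and the standard library are available. Lean on these libraries where they do the work, as an engineer would, in place of code of your own. Each camera call takes 0.05 s, during which the arm holds its last target. There are 200 camera calls.

## Working session

There is one attempt and no reset: what is moved stays moved. The work goes in short steps, Python scripts to look and compute and a shell command to move; the robot and the scene stay as the last step left them, time stands still between calls to the robot, and variables do not carry over. Pictures are saved under pics/ and viewed, at most 10 in all, crops included, and the job is handed in when it is done.

```bash
mkdir -p pics
cat > h.py <<'E'
import numpy as np, cv2
from workcell import arm
from scipy.spatial.transform import Rotation as R
def K(m,h=400):
    f=h/2/np.tan(np.radians(m["vfov"])/2); return np.array([[f,0,m["cx"]],[0,f,m["cy"]],[0,0,1]])
def pose(name,st=None):
    m=arm.camera_model(name)
    if "pose" in m: return m,np.array(m["pose"])
    st=st or arm.state(); T=np.eye(4); T[:3,:3]=R.from_quat(st["tool_rot"]).as_matrix(); T[:3,3]=st["eef_pos"]
    return m,T@np.array(m["T_tool_cam"])
def ray(m,P,uv):
    n=cv2.undistortPoints(np.array([[uv]],float),K(m),np.array(m["dist_coeffs"],float))[0,0]
    d=P[:3,:3]@np.array([n[0],-n[1],-1.]); return P[:3,3],d/np.linalg.norm(d)
def onz(m,P,uv,z):
    o,d=ray(m,P,uv); return o+d*(z-o[2])/d[2]
def tri(rays):
    A=sum(np.eye(3)-np.outer(d,d) for o,d in rays); b=sum((np.eye(3)-np.outer(d,d))@o for o,d in rays)
    x=np.linalg.solve(A,b); return x,[np.linalg.norm(np.cross(x-o,d)) for o,d in rays]
def proj(m,P,X):
    c=(np.array(X)-P[:3,3])@P[:3,:3]; c=c*np.array([1,-1,-1])
    return cv2.projectPoints(c.reshape(-1,1,3),np.zeros(3),np.zeros(3),K(m),np.array(m["dist_coeffs"],float))[0].reshape(-1,2)
E
python3 - <<'E'
from h import *
ims={}
for n in ("top","side","wrist"):
    ims[n]=arm.read_camera(n); cv2.imwrite(f"pics/{n}0.png",ims[n]); m,P=pose(n); print(n,m["vfov"],m["cx"],m["cy"],m["dist_coeffs"],P.round(3).tolist())
print(arm.state()); print(arm.camera_model("wrist")["T_tool_cam"])
E
```

```text
top 57.02759186957659 315.2348579938271 200.40578785994964 [-0.02030017  0.          0.          0.          0.        ] [[0.002, 0.989, -0.147, 0.417], [-1.0, -0.001, -0.018, 0.033], [-0.018, 0.147, 0.989, 0.949], [0.0, 0.0, 0.0, 1.0]]
side 46.35067657673386 323.0435709366945 206.68118418150215 [-0.07679997  0.          0.          0.          0.        ] [[0.895, 0.242, -0.374, -0.002], [-0.445, 0.447, -0.776, -1.078], [-0.02, 0.861, 0.508, 0.817], [0.0, 0.0, 0.0, 1.0]]
wrist 61.5022421907612 313.0302733819233 201.04610156566002 [-0.0584707  0.         0.         0.         0.       ] [[0.289, -0.921, -0.262, 0.114], [0.957, 0.277, 0.082, 0.618], [-0.003, -0.275, 0.962, 0.373], [0.0, 0.0, 0.0, 1.0]]
{'t': 0.15, 'q': array([ 1.09852423e+00,  5.28277505e-01,  1.43359390e+00, -4.34686583e-06,
        1.18139803e+00, -1.78525591e-01]), 'qd': array([ 0.00025144, -0.00191598, -0.00265467, -0.00063346, -0.00052011,
       -0.00100313]), 'tau': array([ 3.85961512e-04, -4.42746413e+01, -1.78276563e+01, -2.13427224e-04,
        5.62837638e-03,  7.42112888e-06]), 'eef_pos': array([0.18070119, 0.59774328, 0.23054761]), 'tool_rot': array([ 1.46344901e-01,  9.89233272e-01, -7.95038110e-04, -2.66118098e-04]), 'contact_force': array([-0.00266319, -0.05879465,  0.22138585]), 'torque': array([ 0.02652624,  0.0140659 , -0.02352179]), 'gripper_force': 0.0, 'gripper_width': 0.9992578941719206}
[[ 2.81862103e-04  9.61490875e-01  2.74836712e-01  6.97658877e-02]
 [ 9.99999570e-01 -5.13950523e-04  7.72446867e-04 -2.53275565e-04]
 [ 8.83953085e-04  2.74836376e-01 -9.61490606e-01 -1.42782464e-01]
 [ 0.00000000e+00  0.00000000e+00  0.00000000e+00  1.00000000e+00]]
```

View pics/top0.png

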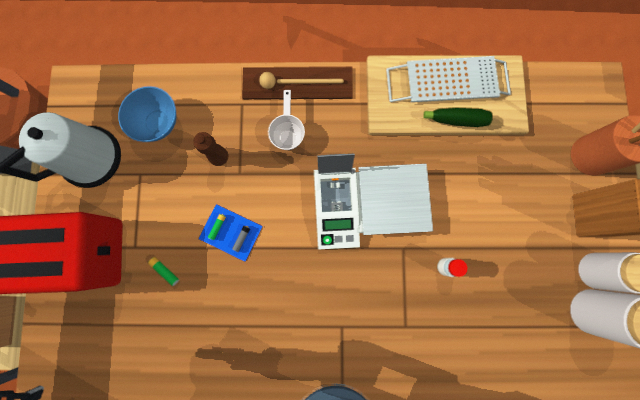

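View pics/side0.png

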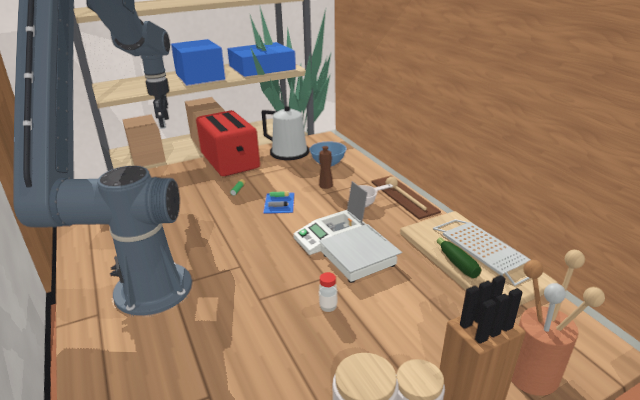

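The candidates for the cell, in the top image, are a green one in the blue caddy at (217,227), a larger green one loose on the table at (163,271), the grey spent cell at (241,238) and a zucchini at (460,117). I choose the caddy one and check it in an enlarged crop.

Run:
```python
from h import *
t=cv2.imread("pics/top0.png"); 
a=cv2.resize(t[195:270,140:270],None,fx=4,fy=4,interpolation=cv2.INTER_CUBIC)
b=cv2.resize(t[145:255,310:365],None,fx=5,fy=5,interpolation=cv2.INTER_CUBIC)
c=np.zeros((550,800,3),np.uint8); c[:300,:520]=a; c[:550,525:800]=b; cv2.imwrite("pics/crop0.png",c)
m,P=pose("top")
for n,uv,z in [("caddy",(231,233),.01),("cell",(217,227),.016),("decoy",(163,271),.012),("bay",(337,195),.03),("key",(328,240),.035),("mill",(212,150),.08),("cup",(287,132),.05),("spice",(455,268),.095)]: print(n,onz(m,P,uv,z).round(3))
```

```text
caddy [0.472 0.265 0.01 ]
cell [0.487 0.3   0.016]
decoy [0.376 0.435 0.012]
bay [ 0.567 -0.005  0.03 ]
key [0.454 0.018 0.035]
mill [0.671 0.302 0.08 ]
cup [0.726 0.121 0.05 ]
spice [ 0.388 -0.27   0.095]
```

View pics/crop0.png

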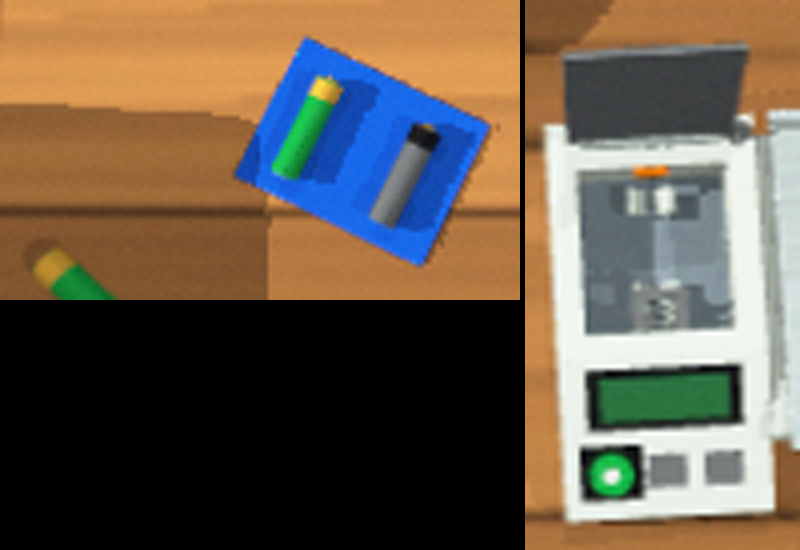

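The crop confirms it: the caddy cell is the smaller one, at crop (306,128), with its brass band up-right towards world +x. The decoy, at crop (65,275), is larger and loose. The scale's lip points to world +x and its door stands open. Next I move the wrist camera over the caddy, passing the toaster on the robot side.

```bash
python3 -m jog '[0,-0.1,0,0,0,0,1, 0,-0.1,0,0,0,0,1, 0,-0.1,0,0,0,0,1, 0,-0.1,0,0,0,0,1, 0.065,-0.075,0,0,0,0,1, 0.065,-0.075,0,0,0,0,1, 0.07,-0.075,0,0,0,0,1, 0.075,-0.07,0,0,0,0,1, 0.075,-0.07,0,0,0,0,1, 0.075,-0.06,0,0,0,0,1]'
python3 -m jog '[0.075,0,0,0,0,0,1, 0.075,0,0,0,0,0,1, 0.075,0,0,0,0,0,1, 0,0,0,0,0,0,1, 0,0,0,0,0,0,1]'
python3 - <<'E'
from h import *
import pickle
st=arm.state(); im=arm.read_camera("wrist"); pickle.dump((st,im),open("w1.pkl","wb")); cv2.imwrite("pics/w1.png",im); print(st["eef_pos"],st["t"],abs(st["qd"]).max())
E
```

```text
t: 0.98
eef_pos: [0.3516, 0.2662, 0.2314]
tool_rot: [0.147, 0.989, -0.0, -0.0]
contact_force: [0.2, 1.3, -0.0]
gripper_width: 0.999
gripper_force: 0.0
t: 1.4
eef_pos: [0.4424, 0.2678, 0.2309]
tool_rot: [0.147, 0.989, -0.0, -0.0]
contact_force: [-1.4, -0.4, -0.6]
gripper_width: 0.998
gripper_force: 0.0
[0.44236968 0.26780695 0.23090833] 1.4 0.06577535007662084
```

View pics/w1.png

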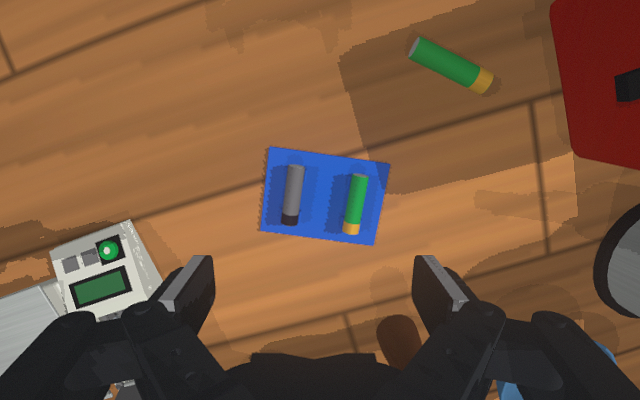

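The wrist view shows the caddy at (325,195), the fresh cell at (356,204) with its brass end at (351,229), the spent cell at (292,195) and the decoy at (452,66). Now the wrist camera goes over the scale.

```bash
cat >> h.py <<'E'
def blob(im,lo,hi,roi):
    x0,y0,x1,y1=roi; h=cv2.cvtColor(im[y0:y1,x0:x1],cv2.COLOR_BGR2HSV); k=cv2.inRange(h,lo,hi)
    n,l,s,c=cv2.connectedComponentsWithStats(k); i=1+s[1:,4].argmax(); ys,xs=np.nonzero(l==i)
    pts=np.c_[xs+x0,ys+y0].astype(np.float32); return pts.mean(0),len(pts),cv2.minAreaRect(pts)
E
python3 -m jog '[0.03,-0.09,0,0,0,0,1, 0.03,-0.09,0,0,0,0,1, 0.03,-0.09,0,0,0,0,1, 0.03,-0.09,0,0,0,0,1, 0.03,-0.09,0,0,0,0,1, 0.03,-0.09,0,0,0,0,1, 0.02,-0.09,0,0,0,0,1, 0,-0.04,0,0,0,0,1, 0,0,0,0,0,0,1, 0,0,0,0,0,0,1]'
python3 - <<'E'
from h import *
import pickle
st=arm.state(); im=arm.read_camera("wrist"); pickle.dump((st,im),open("w2.pkl","wb")); cv2.imwrite("pics/w2.png",im); print(st["eef_pos"],st["t"],abs(st["qd"]).max())
s1,i1=pickle.load(open("w1.pkl","rb")); t=cv2.imread("pics/top0.png")
G=((45,90,50),(75,255,255)); Y=((15,90,80),(32,255,255)); 
mw,Pw=pose("wrist",s1); mt,Pt=pose("top")
res={}
for nm,C,rw,rt in [("green",G,(330,160,385,236),(200,205,230,245)),("brass",Y,(330,215,372,240),(212,210,228,222))]:
    a=blob(i1,*C,rw); b=blob(t,*C,rt); print(nm,a,b)
    x,e=tri([ray(mw,Pw,a[0]),ray(mt,Pt,b[0])]); print(x.round(4),np.round(e,4)); print(onz(mw,Pw,a[0],.018).round(4),onz(mt,Pt,b[0],.018).round(4))
E
```

```text
t: 2.28
eef_pos: [0.5195, 0.0004, 0.2311]
tool_rot: [0.147, 0.989, 0.0, -0.001]
contact_force: [0.3, -0.1, -0.4]
gripper_width: 1.003
gripper_force: 0.0
[5.19492444e-01 4.43727650e-04 2.31068060e-01] 2.2833 0.03826066150743309
green (array([355.6996 , 199.24417], dtype=float32), 729, ((355.8053894042969, 199.43624877929688), (15.640679359436035, 48.080604553222656), 10.007980346679688)) (array([215.26562, 228.79688], dtype=float32), 128, ((215.39053344726562, 228.70675659179688), (6.2385029792785645, 20.639047622680664), 27.897274017333984))
[0.4824 0.3029 0.0233] [0.0005 0.0005]
[0.4844 0.3035 0.018 ] [0.4824 0.3041 0.018 ]
brass (array([350.44873, 227.90384], dtype=float32), 156, ((350.326904296875, 227.86537170410156), (15.493172645568848, 10.982502937316895), 11.309932708740234)) (array([221.25   , 217.28125], dtype=float32), 32, ((221.30001831054688, 216.9000244140625), (6.708203315734863, 4.919349670410156), 26.56505012512207))
[0.5117 0.2886 0.0251] [0.0009 0.0009]
[0.5151 0.2892 0.018 ] [0.5118 0.2899 0.018 ]
```

View pics/w2.png

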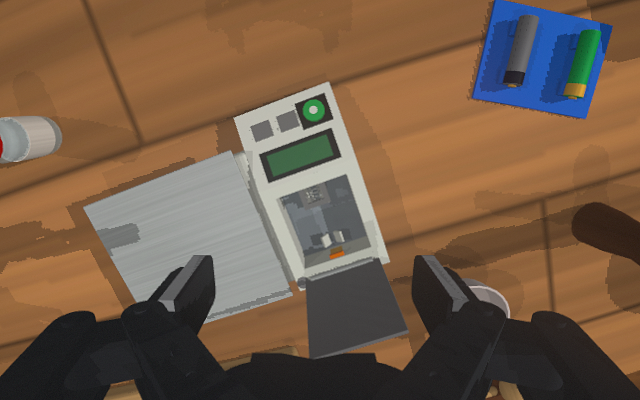

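In this view the power key is at (313,110), the hood and spring at (312,193), the orange lip at (337,254) and the door at (355,310). The recess corners need a closer look, so I enlarge.

Run:
```python
from h import *
t=cv2.imread("pics/w2.png"); 
c=cv2.resize(t[75:275,228:398],None,fx=3,fy=3,interpolation=cv2.INTER_CUBIC)
for i in range(0,170,20): cv2.putText(c,str(228+i),(i*3,8),0,.3,(0,0,255)); cv2.line(c,(i*3,8),(i*3,14),(0,0,255))
for i in range(0,200,20): cv2.putText(c,str(75+i),(0,i*3+4),0,.3,(0,0,255))
cv2.imwrite("pics/crop2.png",c)
```

```text
(no output)
```

View pics/crop2.png

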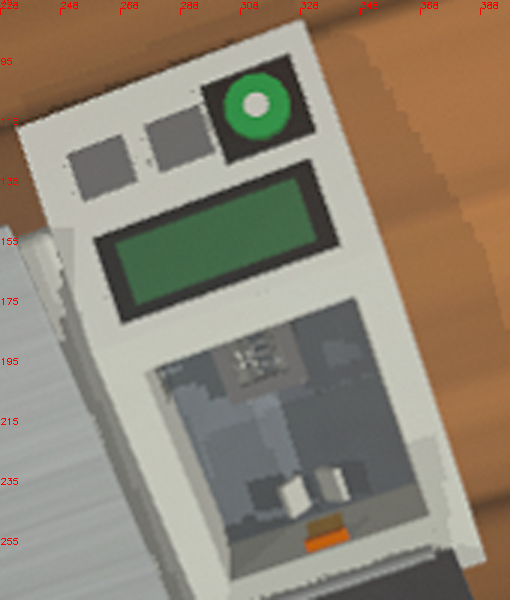

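The crop gives the recess corners at image (278,199), (346,174), (371,247) and (306,268), the lip's lower edge at (336.7,247), the hood edge at (317,205) and the key at (313,110). I fit the scale pose to these in both views.

```bash
cat > fit.py <<'E'
from h import *
import pickle
from scipy.optimize import least_squares
s2,i2=pickle.load(open("w2.pkl","rb"))
W=[((-50,-38,44),(150,371)),((-50,38,44),(355,298)),((34,38,44),(428,515)),((34,-38,44),(233,580)),((-28,0,44),(267,390)),((29.5,0,38),(326,516)),((-140,-52,20.2),(17,128)),((-140,52,20.2),(303,20)),((58,52,44),(485,560))]
T=[((34,38,44),(580,168)),((34,-38,44),(725,163)),((-50,38,44),(585,333)),((-50,-38,44),(737,327)),((-140,52,20.2),(568,520)),((-140,-52,20.2),(775,511))]
XW=np.array([a for a,_ in W])/1e3; UW=np.array([b for _,b in W])/3+np.array([228,75])-.33
XT=np.array([a for a,_ in T])/1e3; UT=(np.array([b for _,b in T])-np.array([525,0]))/5+np.array([310,145])-.4
mw,Pw=pose("wrist",s2); mt,Pt=pose("top")
def S(p,X): return R.from_euler("z",p[3]).apply(X)+p[:3]
def solve(w,t):
    f=lambda p: np.r_[(w*(proj(mw,Pw,S(p,XW))-UW)).ravel(),(t*(proj(mt,Pt,S(p,XT))-UT)).ravel()]
    r=least_squares(f,[.567,0,0,0],loss="soft_l1"); return r
if __name__=="__main__":
    for w,t in ((1,0),(0,1),(1,1)):
        r=solve(w,t); print(w,t,r.x.round(4),np.abs(r.fun).max().round(2)); 
    p=r.x; print("res",(proj(mw,Pw,S(p,XW))-UW).round(1).tolist(),(proj(mt,Pt,S(p,XT))-UT).round(1).tolist())
    k,e=tri([ray(mw,Pw,(313.3,109.6)),ray(mt,Pt,(327.1,239.8))]); print("key",k,e,R.from_euler("z",-p[3]).apply(k-p[:3]))
    # door edge corners in w2, at distance 104 from hinge
    # cell with three views
    s1,i1=pickle.load(open("w1.pkl","rb")); m1,P1=pose("wrist",s1); t=cv2.imread("pics/top0.png")
    G=((45,90,50),(75,255,255)); Y=((15,90,80),(32,255,255))
    for C,a,b,c in ((G,(330,160,385,236),(200,205,230,245),(560,20,605,90)),(Y,(330,215,372,240),(212,210,228,222),(555,75,592,104))):
        u=[blob(i1,*C,a)[0],blob(t,*C,b)[0],blob(i2,*C,c)[0]]; rs=[ray(m1,P1,u[0]),ray(mt,Pt,u[1]),ray(mw,Pw,u[2])]
        print("cell",*[o+d*(.017-o[2])/d[2] for o,d in rs],tri(rs))
E
python3 fit.py
```

```text
1 0 [ 0.5769 -0.0022 -0.0025  0.0535] 4.38
0 1 [ 0.5756 -0.0023 -0.004   0.0498] 0.6
1 1 [ 0.5767 -0.0022 -0.0022  0.0531] 4.28
res [[-1.9, -0.4], [0.1, -1.0], [0.5, -0.6], [-1.1, -0.3], [1.2, 0.5], [-0.8, 4.3], [0.4, 0.1], [-0.0, -0.1], [0.3, -0.6]] [[-0.7, -0.2], [0.5, -0.9], [0.1, -0.1], [0.4, -0.5], [-0.1, -0.5], [-0.1, -0.9]]
key [ 0.45659411  0.01925672 -0.02345289] [np.float64(0.00010426107771661074), np.float64(0.0001042610777166169)] [-0.11875182  0.02775563 -0.02121815]
cell [0.48468714 0.30353101 0.017     ] [0.48242907 0.30434922 0.017     ] [0.48237959 0.30401279 0.017     ] (array([0.48285264, 0.30336116, 0.01887483]), [np.float64(0.0012079971800419036), np.float64(0.0007041174349573851), np.float64(0.0008842391686405391)])
cell [0.51549219 0.28918915 0.017     ] [0.51188949 0.29012781 0.017     ] [0.51317628 0.28936308 0.017     ] (array([0.51301862, 0.28898823, 0.01907831]), [np.float64(0.0015556289129894534), np.float64(0.0014548226839500116), np.float64(0.0009561331429489007)])
```

The views agree to about 1 mm: scale origin (0.576,-0.002) with yaw 0.052, cell centre about (0.489,0.3005) with axis yaw -25.6° and nub towards +x. I go above the cell with the fingers partly open.

```bash
python3 -m jog '[-0.0095,0.094,0,0,0,-0.0365,0.2, -0.0095,0.094,0,0,0,-0.0365,0.2, -0.0095,0.094,0,0,0,0,0.2, -0.0095,0.094,0,0,0,0,0.2, -0.0095,0.094,0,0,0,0,0.2, -0.0095,0.094,0,0,0,0,0.2, -0.0095,0.094,0,0,0,0,0.2, -0.0095,0.092,0,0,0,0,0.2, 0,0,-0.1,0,0,0,0.2, 0,0,-0.1,0,0,0,0.2]' 80
python3 -m jog '[0,0,-0.1,0,0,0,0.2, 0,0,-0.05,0,0,0,0.2, 0,0,0,0,0,0,0.2, 0,0,0,0,0,0,0.2]'
python3 - <<'E'
from h import *
import pickle
st=arm.state(); im=arm.read_camera("wrist"); pickle.dump((st,im),open("w3.pkl","wb")); 
m,P=pose("wrist",st); Rm=R.from_quat(st["tool_rot"]).as_matrix(); print(st["eef_pos"],Rm.round(3).tolist(),st["gripper_width"])
for C in (((45,90,50),(75,255,255)),((15,90,80),(32,255,255))):
    try:
        b=blob(im,*C,(200,60,440,400)); print(b, onz(m,P,b[0],.017).round(4))
    except Exception as e: print(e)
cv2.imwrite("pics/w3.png",im)
E
```

```text
t: 3.17
eef_pos: [0.4902, 0.3055, 0.1531]
tool_rot: [0.218, 0.976, 0.002, 0.003]
contact_force: [-0.3, -0.6, -0.3]
gripper_width: 0.599
gripper_force: 0.0
t: 3.5
eef_pos: [0.4884, 0.3013, 0.0906]
tool_rot: [0.22, 0.975, -0.001, -0.001]
contact_force: [-0.3, 0.8, 0.2]
gripper_width: 0.601
gripper_force: 0.0
[0.48841546 0.30126657 0.09057494] [[-0.903, 0.43, -0.003], [0.43, 0.903, -0.001], [0.002, -0.002, -1.0]] 0.6006682767194994
(array([315.04025, 206.03827], dtype=float32), 2012, ((315.0, 206.5), (79.0, 26.0), 90.0)) [0.4846 0.3039 0.017 ]
(array([315.49152, 254.01695], dtype=float32), 413, ((315.5, 253.5), (19.0, 25.0), 90.0)) [0.5166 0.2891 0.017 ]
```

View pics/w3.png

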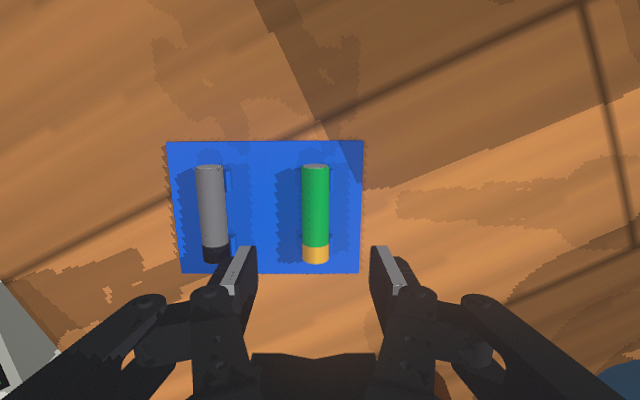

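The cell stands upright in the image at u=315, between the fingers (gap centre about 313), with the spent cell clear at u=210. I descend and grip.

```bash
python3 -m jog '[0.0045,-0.002,-0.08,0,0,0,0.2, 0,0,-0.08,0,0,0,0.2, 0,0,-0.04,0,0,0,0.2, 0,0,-0.01,0,0,0,0.2, 0,0,0,0,0,0,0.2, 0,0,0,0,0,0,0.2]'
python3 -m jog '[0,0,0,0,0,0,-1, 0,0,0,0,0,0,-1, 0,0,0,0,0,0,-1, 0,0,0,0,0,0,-1, 0,0,0,0,0,0,-1]' 80
```

```text
t: 4.05
eef_pos: [0.4939, 0.3002, 0.0093]
tool_rot: [0.221, 0.975, 0.001, 0.002]
contact_force: [0.2, -0.1, 0.3]
gripper_width: 0.599
gripper_force: 0.0
t: 4.47
eef_pos: [0.4935, 0.3002, 0.0092]
tool_rot: [0.221, 0.975, 0.001, 0.001]
contact_force: [-1.3, 1.6, 6.5]
gripper_width: 0.181
gripper_force: 78.1
```

```bash
python3 -m jog '[0,0,0.05,0,0,0,-1, 0,0,0.1,0,0,0,-1, 0,0,0.1,0,0,0,-1, 0,0,0.1,0,0,0,-1, 0,0,0.05,0,0,0,-1, 0.02,-0.08,0,0,0,0.0476,-1, 0.02,-0.09,0,0,0,0.0476,-1, 0.02,-0.09,0,0,0,0.0476,-1, 0.02,-0.09,0,0,0,0.0476,-1, 0.02,-0.09,0,0,0,0.0476,-1]'
python3 -m jog '[0.02,-0.09,0,0,0,0,-1, 0.02,-0.09,0,0,0,0,-1, 0.02,-0.09,0,0,0,0,-1, 0.02,-0.04,0,0,0,0,-1, 0,0,0,0.0027,-0.052,0,-1, 0,0,0,0.0027,-0.052,0,-1, 0,0,0,0.0027,-0.052,0,-1, 0,0,0,0.0027,-0.052,0,-1, 0,0,0,0,0,0,-1, 0,0,0,0,0,0,-1]'
python3 - <<'E'
from h import *
import pickle
st=arm.state(); im=arm.read_camera("wrist"); pickle.dump((st,im),open("w4.pkl","wb"))
t=arm.read_camera("top"); s=arm.read_camera("side"); pickle.dump((t,s),open("ts4.pkl","wb"))
print(st["eef_pos"],R.from_quat(st["tool_rot"]).as_matrix().round(3).tolist(),st["gripper_width"],st["gripper_force"],abs(st["qd"]).max())
a=cv2.resize(im[150:400,200:440],None,fx=2,fy=2); b=cv2.resize(s[170:280,280:400],(400,367)); c=np.zeros((500,800,3),np.uint8); c[:,:480]=a; c[:293,480:]=cv2.resize(b,(320,293)); 
tt=cv2.resize(t[150:220,300:400],(292,204)); c[296:500,480:772]=tt; cv2.imwrite("pics/c4.png",c)
E
```

```text
t: 5.3
eef_pos: [0.5323, 0.122, 0.1681]
tool_rot: [-0.029, 1.0, -0.0, 0.001]
contact_force: [0.5, -0.2, -0.7]
gripper_width: 0.177
gripper_force: 78.2
t: 6.13
eef_pos: [0.5638, 0.001, 0.1671]
tool_rot: [-0.026, 0.978, 0.008, 0.205]
contact_force: [0.3, 0.5, -0.3]
gripper_width: 0.179
gripper_force: 78.3
[0.56381499 0.00098791 0.16713343] [[-0.915, -0.054, 0.401], [-0.047, 0.999, 0.027], [-0.402, 0.006, -0.916]] 0.17922523769158982 78.2859742641449 0.0833601019490517
```

View pics/c4.png

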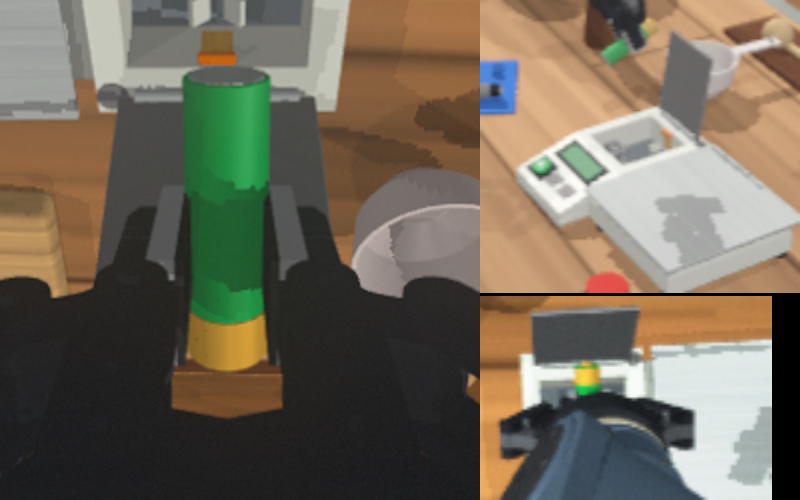

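The cell is held straight in the jaws, flat end at crop (227,77), brass end towards the door. It sits about 2 mm off pad centre, and the side view shows the tilt with the nub up. I go down to just above the bay.

```bash
python3 -m jog '[0.0175,-0.0015,-0.04,0,0,0,-1, 0.0175,-0.0015,-0.08,0,0,0,-1, 0.0175,-0.0015,-0.08,0,0,0,-1, 0.0175,-0.0015,-0.08,0,0,0,-1, 0,0,0,0,0,0,-1, 0,0,0,0,0,0,-1, 0,0,0,0,0,0,-1]' 100
cat > sc.py <<'E'
from h import *
O=np.array([.576,-.0022,0]); Rs=R.from_euler("z",.052)
def show(a=2,h=6.8):
    st=arm.state(); M=R.from_quat(st["tool_rot"]).as_matrix(); t=Rs.inv().apply(st["eef_pos"]-O)*1e3
    Mi=Rs.inv().as_matrix()@M; u=-Mi[:,0]; C=t+Mi@np.array([a,0,-h]); F=C-34*u
    print("t",round(st["t"],2),"tcp",t.round(1),"F",F.round(1),"C",C.round(1),"nub",(C+34*u).round(1),"tilt",np.degrees(np.arcsin(u[2])).round(1),"yaw",np.degrees(np.arctan2(u[1],u[0])).round(1),"force_s",Rs.inv().apply(st["contact_force"]).round(1),"w",round(st["gripper_width"],3),round(st["gripper_force"],1))
    return st
E
python3 - <<'E'
from sc import *
import pickle
st=show(); im=arm.read_camera("wrist"); t=arm.read_camera("top"); s=arm.read_camera("side"); pickle.dump((st,im,t,s),open("w5.pkl","wb"))
c=np.zeros((500,800,3),np.uint8); c[:,:480]=cv2.resize(im[150:400,200:440],None,fx=2,fy=2); c[:293,480:]=cv2.resize(s[180:280,290:400],(320,293)); c[296:500,480:772]=cv2.resize(t[150:220,300:400],(292,204)); cv2.imwrite("pics/c5.png",c)
E
```

```text
t: 6.87
eef_pos: [0.5926, -0.0005, 0.0658]
tool_rot: [-0.027, 0.978, 0.009, 0.208]
contact_force: [0.4, 0.1, 0.0]
gripper_width: 0.173
gripper_force: 99.8
t 6.87 tcp [16.7  0.8 65.8] F [-19.    0.7  57.4] C [12.1  0.8 71.2] nub [43.1  0.9 85.1] tilt 24.0 yaw 0.1 force_s [0.4 0.1 0. ] w 0.173 99.8
```

View pics/c5.png

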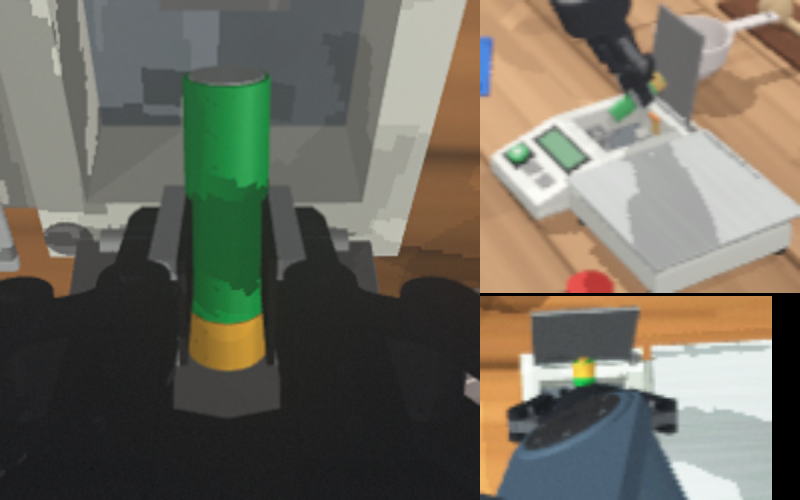

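The cell sits above the recess with its flat end at crop (227,77) and the hood front edge at crop (160-268, 8). I check that by projecting the fitted model into this picture.

Run:
```python
from sc import *
import pickle
st,im,t,s=pickle.load(open("w5.pkl","rb")); m,P=pose("wrist",st)
X=np.array([(-28,-14,44),(-28,14,44),(-28,-14,41),(-28,14,41),(34,-38,44),(34,38,44),(34,-38,12),(34,38,12),(29.5,-8,42),(29.5,8,42)])/1e3
print(((proj(m,P,Rs.apply(X)+O)-[200,150])*2).round(0).tolist())
# colour rows across hood front edge
for v in (151,152,153,154,155,156): print(v,im[v,270:345:3].mean(1).astype(int).tolist())
```

```text
[[159.0, 7.0], [289.0, 8.0], [160.0, 0.0], [288.0, 0.0], [85.0, 201.0], [361.0, 201.0], [101.0, 123.0], [345.0, 123.0], [194.0, 184.0], [253.0, 184.0]]
151 [108, 108, 107, 104, 97, 99, 98, 97, 97, 98, 99, 97, 98, 98, 99, 98, 98, 97, 99, 98, 98, 98, 108, 100, 98]
152 [110, 107, 108, 105, 99, 98, 99, 99, 97, 97, 98, 98, 98, 98, 98, 97, 99, 98, 97, 97, 97, 97, 108, 97, 98]
153 [107, 108, 109, 105, 99, 98, 99, 98, 96, 98, 98, 98, 97, 98, 98, 98, 98, 100, 98, 97, 98, 98, 109, 97, 98]
154 [109, 108, 108, 106, 98, 98, 99, 99, 99, 99, 99, 99, 98, 99, 95, 97, 97, 97, 99, 98, 98, 96, 107, 97, 98]
155 [107, 107, 108, 107, 103, 103, 103, 107, 110, 109, 109, 109, 110, 105, 93, 94, 92, 93, 94, 93, 93, 93, 99, 94, 93]
156 [108, 106, 107, 108, 107, 108, 107, 113, 119, 119, 119, 120, 119, 107, 90, 90, 90, 89, 89, 90, 89, 90, 89, 91, 89]
```

The model matches the picture (recess corners within 1 px), so I descend into the bay and check as I go.

```bash
python3 -m jog '[0,-0.002,-0.03,0,0,0,-1, 0,0,-0.028,0,0,0,-1, 0,0,0,0,0,0,-1, 0,0,0,0,0,0,-1]'; python3 -c "
from sc import *
show()"
python3 -m jog '[-0.01,-0.0005,-0.0045,0,0,0,-1, -0.01,-0.0005,-0.0045,0,0,0,-1, 0,0,0,0,0,0,-1, 0,0,0,0,0,0,-1]' >/dev/null; python3 -c "
from sc import *
show()"
```

```text
t: 7.35
eef_pos: [0.5946, -0.0007, 0.045]
tool_rot: [-0.028, 0.979, 0.008, 0.204]
contact_force: [0.0, 0.0, -0.5]
gripper_width: 0.166
gripper_force: 99.9
t 7.35 tcp [18.7  0.5 45. ] F [-17.    0.4  36.9] C [14.1  0.5 50.5] nub [45.3  0.6 64.1] tilt 23.6 yaw 0.2 force_s [ 0.   0.  -0.5] w 0.166 99.9
t 7.68 tcp [12.8  1.1 44.1] F [-23.    1.   36.2] C [ 8.3  1.  49.6] nub [39.6  1.  63. ] tilt 23.2 yaw 0.0 force_s [ 0.1  0.1 -1.1] w 0.168 100.1
```

```bash
python3 -m jog '[0,-0.002,-0.018,0,0,0,-1, 0,0,0,0,0,0,-1, 0,0,0,0,0,0,-1, 0,0,0,0,0,0,-1]'>/dev/null; python3 -c "
from sc import *
show()"
python3 -m jog '[-0.01,-0.0005,-0.002,0,0,0,-1, 0,0,0,0,0,0,-1, 0,0,0,0,0,0,-1]'>/dev/null; python3 -c "
from sc import *
show()"
```

```text
t 8.02 tcp [14.7  0.5 38.2] F [-21.1   0.5  30.5] C [10.2  0.5 43.7] nub [41.5  0.5 57. ] tilt 22.9 yaw -0.0 force_s [-0.   0.5 -0. ] w 0.172 100.2
t 8.27 tcp [11.4  0.9 38.8] F [-24.4   0.9  31.1] C [ 7.   0.8 44.2] nub [38.3  0.8 57.4] tilt 22.7 yaw -0.0 force_s [-0.3 -0.6 -1.2] w 0.171 100.1
```

```bash
python3 -m jog '[-0.005,-0.002,-0.008,0,0,0,-1, 0,0,0,0,0,0,-1, 0,0,0,0,0,0,-1, 0,0,0,0,0,0,-1]'>/dev/null; python3 -c "
from sc import *
show()"
python3 -m jog '[-0.01,-0.0005,-0.001,0,0,0,-1, 0,0,0,0,0,0,-1, 0,0,0,0,0,0,-1]'>/dev/null; python3 -c "
from sc import *
show()"
```

```text
t 8.6 tcp [11.   0.2 36.8] F [-24.9   0.2  29.3] C [ 6.5  0.2 42.3] nub [37.9  0.2 55.4] tilt 22.6 yaw -0.1 force_s [ 0.1 -0.8 -0.2] w 0.165 100.2
t 8.85 tcp [ 8.8  0.1 37.9] F [-27.    0.1  30.4] C [ 4.4  0.1 43.4] nub [35.8  0.1 56.5] tilt 22.5 yaw -0.1 force_s [ 2.6  0.1 -0. ] w 0.172 100.1
```

```bash
python3 -m jog '[0,0,-0.006,0,0,0,-1, 0,0,0,0,0,0,-1, 0,0,0,0,0,0,-1, 0,0,0,0,0,0,-1]'>/dev/null; python3 -c "
from sc import *
show()"
python3 -m jog '[-0.01,-0.0005,-0.001,0,0,0,-1, 0,0,0,0,0,0,-1, 0,0,0,0,0,0,-1]'>/dev/null; python3 -c "
from sc import *
show()"
```

```text
t 9.18 tcp [ 9.2  0.2 36. ] F [-26.7   0.2  28.6] C [ 4.7  0.2 41.5] nub [36.1  0.2 54.5] tilt 22.4 yaw -0.1 force_s [ 2.9 -0.7  1.6] w 0.172 100.2
t 9.43 tcp [ 6.2  0.4 36.6] F [-29.7   0.4  29.2] C [ 1.8  0.4 42.1] nub [33.2  0.3 55. ] tilt 22.3 yaw -0.1 force_s [ 5.3 -0.2 -0.8] w 0.172 100.0
```

Spring force is rising as expected (5.3 N, about 4.6 mm of compression, tilt 22°), so step 1's condition holds. I keep pushing while lowering the tilt.

```bash
python3 -m jog '[-0.009,-0.0005,-0.009,-0.0022,0.0416,0,-1, 0,0,0,0,0,0,-1, 0,0,0,0,0,0,-1, 0,0,0,0,0,0,-1]'>/dev/null; python3 -c "
from sc import *
show(4.9)"
python3 -m jog '[-0.007,-0.0005,-0.007,-0.0017,0.033,0,-1, 0,0,0,0,0,0,-1, 0,0,0,0,0,0,-1]'>/dev/null; python3 -c "
from sc import *
show(4.9)"
```

```text
t 9.77 tcp [ 7.3  3.6 36.2] F [-31.4   3.5  28.4] C [ 0.3  3.5 40.7] nub [32.   3.5 53. ] tilt 21.3 yaw -0.0 force_s [ 4.8 -2.2  2.3] w 0.17 100.5
t 10.02 tcp [ 7.1  4.7 35.6] F [-31.9   4.6  28.8] C [ 0.1  4.6 40.4] nub [32.1  4.6 51.9] tilt 19.8 yaw 0.0 force_s [ 0.3 -6.4  6.7] w 0.17 101.2
```

```bash
python3 -c "
from sc import *
s=show(4.9);print(s['q'].round(3),s['qd'].round(3),s['contact_force'],s['torque'])"
```

```text
t 10.02 tcp [ 7.1  4.7 35.6] F [-31.9   4.6  28.8] C [ 0.1  4.6 40.4] nub [32.1  4.6 51.9] tilt 19.8 yaw 0.0 force_s [ 0.3 -6.4  6.7] w 0.17 101.2
[-0.247  0.724  1.936  0.646  0.194 -2.492] [-0.001 -0.001  0.002  0.026 -0.002 -0.016] [ 0.65051997 -6.34525395  6.72475824] [-1.01317901 -0.41831037 -0.18539775]
```

The wrist is close to its singularity here (q5 = 0.19), and that produced a sideways drift in y. I correct it with slow small rows before levelling further.

```bash
python3 -m jog '[0,-0.004,0.001,0,0,0,-1, 0,-0.004,0.001,0,0,0,-1, 0,-0.004,0,0,0,0,-1, 0,0,0,0,0,0,-1, 0,0,0,0,0,0,-1]'>/dev/null; python3 -c "
from sc import *
s=show(4.9);print(s['q'].round(3))"
```

```text
t 10.43 tcp [ 5.9  2.  35.5] F [-33.1   1.8  28.9] C [-1.   1.9 40.3] nub [31.   1.9 51.7] tilt 19.6 yaw 0.0 force_s [3.4 0.9 3.5] w 0.173 100.6
[-0.255  0.724  1.935  0.649  0.202 -2.502]
```

```bash
python3 -m jog '[-0.004,-0.003,0,0,0,0,-1, -0.004,-0.002,0,0,0,0,-1, -0.002,0,0,0,0,0,-1, 0,0,0,0,0,0,-1, 0,0,0,0,0,0,-1]'>/dev/null; python3 -c "
from sc import *
s=show(4.9)"
python3 -m jog '[-0.002,0,-0.004,-0.001,0.02,0,-1, -0.001,0,-0.004,-0.001,0.02,0,-1, 0,0,0,0,0,0,-1, 0,0,0,0,0,0,-1]'>/dev/null; python3 -c "
from sc import *
s=show(4.9);print(s['q'].round(3))"
```

```text
t 10.85 tcp [ 3.1 -0.1 35.5] F [-35.8  -0.3  28.8] C [-3.8 -0.3 40.3] nub [28.2 -0.3 51.7] tilt 19.7 yaw 0.0 force_s [8.4 1.6 1.2] w 0.17 100.1
t 11.18 tcp [ 1.9 -0.2 32.5] F [-37.4  -0.4  28.7] C [-4.6 -0.3 37.7] nub [28.2 -0.3 46.8] tilt 15.4 yaw 0.1 force_s [ 5.1 -2.5  1.4] w 0.175 100.3
[-0.249  0.724  1.892  0.352  0.291 -2.203]
```

Run:
```python
from sc import *
import pickle
im0=pickle.load(open("w5.pkl","rb"))[1]; im=arm.read_camera("wrist"); cv2.imwrite("pics/w6.png",im)
for i in (im0,im):
    print(blob(i,(45,90,50),(75,255,255),(280,150,350,345)),blob(i,(15,90,80),(32,255,255),(280,290,350,345)))
show(4.9)
```

```text
(array([313.0545, 247.0484], dtype=float32), 4587, ((313.0, 249.0), (124.0, 44.0), 90.0)) (array([313.20886, 321.46652], dtype=float32), 881, ((313.0, 321.0), (28.0, 38.0), 90.0))
(array([313.10034, 264.90936], dtype=float32), 3189, ((313.0, 267.5), (87.0, 42.0), 90.0)) (array([313.24176, 321.14975], dtype=float32), 848, ((313.0, 320.5), (27.0, 38.0), 90.0))
t 11.23 tcp [ 1.9 -0.2 32.5] F [-37.4  -0.4  28.7] C [-4.7 -0.4 37.7] nub [28.1 -0.3 46.7] tilt 15.4 yaw 0.1 force_s [ 5.2 -2.6  0.5] w 0.169 100.2
```

No slip in the grip: the brass band stays at the same pixel (313,321). Continuing.

```bash
python3 -m jog '[-0.003,-0.0003,0,0,0,0,-1, -0.003,0,0,0,0,0,-1, 0,0,0,0,0,0,-1, 0,0,-0.0045,-0.001,0.02,0,-1, 0,0,-0.0045,-0.001,0.02,0,-1, 0,0,0,0,0,0,-1, 0,0,0,0,0,0,-1]'>/dev/null; python3 -c "
from sc import *
s=show(4.9)"
python3 -m jog '[-0.001,0,-0.0045,-0.001,0.02,0,-1, 0,0,-0.0045,-0.001,0.02,0,-1, 0,0,0,0,0,0,-1, 0,0,0,0,0,0,-1]'>/dev/null; python3 -c "
from sc import *
s=show(4.9);print(s['q'].round(3))"
```

```text
t 11.82 tcp [ 0.5 -0.4 29.1] F [-39.   -0.6  28.5] C [-5.5 -0.6 34.8] nub [27.9 -0.5 41.2] tilt 10.7 yaw 0.1 force_s [ 6.3 -4.2  2. ] w 0.173 100.4
t 12.15 tcp [ 0.5  1.  25.3] F [-38.9   0.8  28. ] C [-5.   0.8 31.6] nub [28.8  0.8 35.1] tilt 6.0 yaw 0.0 force_s [7.2 0.6 1.1] w 0.17 100.4
[-0.223  0.748  1.773  0.102  0.529 -1.933]
```

```bash
python3 -m jog '[-0.003,-0.002,0,0,0,0,-1, 0,0,0,0,0,0,-1, 0,0,-0.006,-0.0013,0.025,0,-1, 0,0,-0.006,-0.0013,0.025,0,-1, 0,0,0,0,0,0,-1, 0,0,0,0,0,0,-1]'>/dev/null; python3 -c "
from sc import *
s=show(4.9);print(s['q'].round(3))"
```

```text
t 12.65 tcp [ 0.8  0.5 20.8] F [-38.1   0.3  27.5] C [-4.1  0.3 27.6] nub [29.9  0.4 27.7] tilt 0.1 yaw 0.0 force_s [8.9 1.5 4.2] w 0.168 100.7
[-0.209  0.774  1.695  0.039  0.678 -1.864]
```

Level and seated, with the spring pushing 9 N. Let go with a small opening.

```bash
python3 -m jog '[0,0,0,0,0,0,-0.45, 0,0,0,0,0,0,-0.45, 0,0,0,0,0,0,-0.45, 0,0,0,0,0,0,-0.45]'
python3 - <<'E'
from sc import *
im=arm.read_camera("wrist"); cv2.imwrite("pics/w7.png",im)
print(blob(im,(45,90,50),(75,255,255),(280,150,350,345)),blob(im,(15,90,80),(32,255,255),(280,290,350,345)))
show(4.9)
E
```

```text
t: 12.98
eef_pos: [0.5699, -0.0017, 0.0193]
tool_rot: [-0.026, 1.0, 0.013, -0.007]
contact_force: [0.3, 0.2, -0.1]
gripper_width: 0.274
gripper_force: 0.0
(array([312.73163, 283.1683 ], dtype=float32), 3767, ((312.9999694824219, 285.0), (41.99999237060547, 93.99998474121094), 0.0)) (array([312.50174, 336.95834], dtype=float32), 576, ((312.5, 333.0), (22.0, 39.0), 90.0))
t 13.03 tcp [-5.5  0.5 19.5] F [-44.3   0.3  26.7] C [-10.3   0.4  26.3] nub [23.7  0.4 26. ] tilt -0.6 yaw 0.0 force_s [-0.3  0.6 -0.4] w 0.272 0.0
```

```bash
python3 -m jog '[0,0,0.02,0,0,0,-0.45, 0,0,0.04,0,0,0,-0.45, 0,0,0.08,0,0,0,-0.45, 0,0,0.1,0,0,0,-1, 0,0,0.1,0,0,0,-1, 0,0,0.1,0,0,0,-1, 0,0,0.05,0,0,0,-1, 0,0,0,0,0,0,-1, 0,0,0,0,0,0,-1]'
python3 - <<'E'
from sc import *
import pickle
st=show(); im=arm.read_camera("wrist"); t=arm.read_camera("top"); s=arm.read_camera("side"); pickle.dump((st,im,t,s),open("w8.pkl","wb"))
m,P=pose("wrist",st)
c=np.zeros((560,800,3),np.uint8); c[:560,:520]=cv2.resize(im[80:360,200:460],(520,560)); c[:250,525:800]=cv2.resize(s[180:280,290:400],(275,250)); c[255:555,525:800]=cv2.resize(t[145:220,305:374],(275,300)); cv2.imwrite("pics/c8.png",c)
X=np.array([(34,0,27.25),(-34,0,27.25),(-28,0,36.5),(32,0,36.5),(29.5,0,42),(-28,0,44),(0,0,36.5)])/1e3
print(((proj(m,P,Rs.apply(X)+O)-[200,80])*2).round(0).tolist())
E
```

```text
t: 13.78
eef_pos: [0.573, -0.0025, 0.2181]
tool_rot: [-0.026, 1.0, 0.011, -0.003]
contact_force: [-0.5, 0.1, -0.8]
gripper_width: -0.002
gripper_force: 0.0
t 13.78 tcp [-3.000e+00 -1.000e-01  2.181e+02] F [-39.   -0.3 225.1] C [ -5.   -0.3 224.9] nub [ 29.   -0.3 224.8] tilt -0.3 yaw 0.0 force_s [-0.5  0.1 -0.8] w -0.002 0.0
[[219.0, 265.0], [219.0, 134.0], [219.0, 149.0], [219.0, 267.0], [219.0, 266.0], [219.0, 151.0], [219.0, 205.0]]
```

View pics/c8.png

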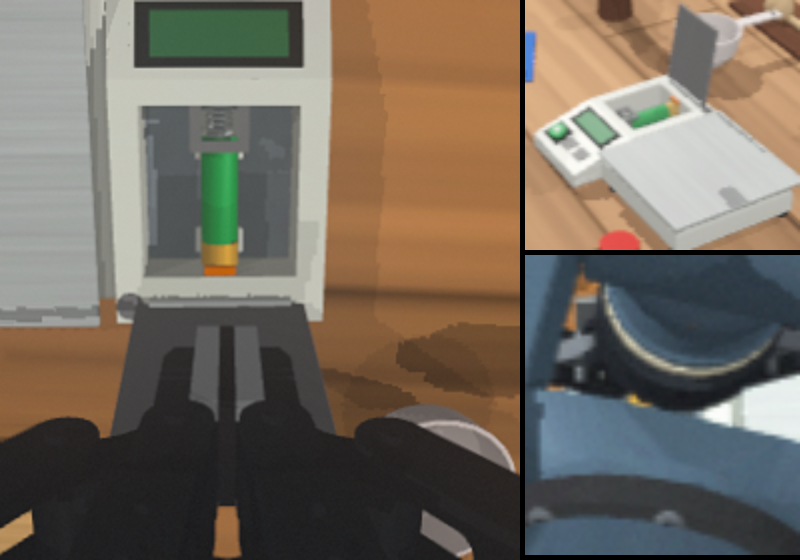

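Home: the cell runs from under the hood (its end shows in the window) at crop (219,138) to the brass end under the orange lip at (219,270), centred on the predicted axis u=219. Next, the closed fingers go behind the door; I estimate the door angle first.

```bash
python3 - <<'E'
from sc import *
m,P=pose("top")
for a in (1.7,1.75,1.8,1.85,1.9,1.95): print(a,proj(m,P,[Rs.apply(np.array([.048-.104*np.cos(a),0,.0465+.104*np.sin(a)]))+O]).round(1),"want 335.6,154")
E
python3 -m jog '[0.088,0.0045,0,0,0,0,-1, 0.088,0.0045,0,0,0,0,-1, 0.088,0.0045,0,0,0,0,-1, 0,0,0,0,0,0,-1, 0,0,0,0,0,0,-1]'; python3 -c "
from sc import *
show()"
```

```text
1.7 [[336.1 155.4]] want 335.6,154
1.75 [[335.9 153.2]] want 335.6,154
1.8 [[335.8 151.2]] want 335.6,154
1.85 [[335.6 149.2]] want 335.6,154
1.9 [[335.5 147.2]] want 335.6,154
1.95 [[335.3 145.4]] want 335.6,154
t: 14.35
eef_pos: [0.6785, 0.003, 0.2132]
tool_rot: [-0.026, 1.0, 0.012, -0.006]
contact_force: [0.3, -0.6, 0.8]
gripper_width: -0.001
gripper_force: 0.0
t 14.35 tcp [ 1.026e+02 -1.000e-01  2.132e+02] F [ 66.7  -0.3 220.4] C [100.7  -0.3 220. ] nub [134.7  -0.3 219.6] tilt -0.7 yaw 0.1 force_s [ 0.3 -0.6  0.8] w -0.001 0.0
```

```bash
python3 -m jog '[0,0,-0.08,0,0,0,-1, 0,0,-0.08,0,0,0,-1, 0,0,-0.07,0,0,0,-1, 0,0,0,0,0,0,-1, -0.03,-0.0015,0,0,0,0,-1, -0.03,-0.0015,0,0,0,0,-1, -0.03,-0.0015,0,0,0,0,-1, -0.03,-0.0015,0,0,0,0,-1, 0,0,0,0,0,0,-1]'; python3 -c "
from sc import *
show()"
```

```text
t: 15.1
eef_pos: [0.6272, 0.0007, 0.1251]
tool_rot: [-0.026, 1.0, 0.012, -0.006]
contact_force: [-1.1, -0.2, -0.5]
gripper_width: 0.003
gripper_force: 0.0
t 15.1 tcp [ 51.3   0.3 125.1] F [1.530e+01 1.000e-01 1.323e+02] C [4.93e+01 1.00e-01 1.32e+02] nub [8.330e+01 1.000e-01 1.316e+02] tilt -0.6 yaw 0.0 force_s [-1.1 -0.1 -0.5] w 0.003 0.0
```

```bash
python3 -m jog '[-0.021,-0.001,-0.015,0,0,0,-1, -0.021,-0.001,-0.015,0,0,0,-1, -0.022,-0.001,-0.014,0,0,0,-1, -0.022,-0.001,-0.014,0,0,0,-1, -0.02,-0.001,-0.022,0,0,0,-1, -0.02,-0.001,-0.022,0,0,0,-1, -0.01,-0.0005,-0.02,0,0,0,-1, -0.01,-0.0005,-0.02,0,0,0,-1, 0,0,0,0,0,0,-1]'; python3 -c "
from sc import *
show()"
```

```text
t: 15.85
eef_pos: [0.5705, -0.0021, 0.0664]
tool_rot: [-0.026, 1.0, 0.012, -0.006]
contact_force: [0.4, 0.2, -0.8]
gripper_width: -0.0
gripper_force: 0.0
t 15.85 tcp [-5.5  0.4 66.4] F [-41.4   0.2  73.5] C [-7.4  0.2 73.2] nub [26.6  0.2 72.8] tilt -0.6 yaw 0.0 force_s [ 0.4  0.2 -0.8] w -0.0 0.0
```

```bash
python3 -m jog '[-0.02,-0.001,-0.02,0,0,0,-1, -0.02,-0.001,-0.015,0,0,0,-1, 0,0,-0.006,0,0,0,-1, 0,0,-0.006,0,0,0,-1, 0,0,0,0,0,0,-1, 0,0,0,0,0,0,-1]'; python3 -c "
from sc import *
show()"
```

```text
t: 16.35
eef_pos: [0.5568, -0.0032, 0.0492]
tool_rot: [-0.026, 1.0, 0.011, -0.004]
contact_force: [-1.1, -0.2, 0.6]
gripper_width: -0.0
gripper_force: 0.6
t 16.35 tcp [-19.2   0.   49.2] F [-55.2  -0.2  56.2] C [-21.2  -0.1  56. ] nub [12.8 -0.1 55.8] tilt -0.4 yaw 0.0 force_s [-1.1 -0.1  0.6] w -0.0 0.6
```

```bash
python3 -m jog '[0,0,-0.008,0,0,0,-1, 0,0,-0.004,0,0,0,-1, 0,0,0,0,0,0,-1, 0,0,0,0,0,0,-1, 0,0,0,0,0,0,-1]'; python3 -c "
from sc import *
import pickle
m,P=pose('wrist',pickle.load(open('w2.pkl','rb'))[0]); k=onz(m,P,(313.3,109.6),.0315); print('key w2',k,Rs.inv().apply(k-O)); m,P=pose('top'); k=onz(m,P,(327.1,239.8),.0315); print('key top',k,Rs.inv().apply(k-O))"
```

```text
t: 16.77
eef_pos: [0.5569, -0.0032, 0.0484]
tool_rot: [-0.027, 1.0, 0.011, -0.003]
contact_force: [-7.6, 0.6, 30.6]
gripper_width: 0.002
gripper_force: 15.2
key w2 [0.45596124 0.01961184 0.0315    ] [-0.1187428   0.02802156  0.0315    ]
key top [0.45433078 0.01993257 0.0315    ] [-0.12035438  0.0284266   0.0315    ]
```

The deck takes 30 N through the door, so it is shut. I lift and move over the power key.

```bash
python3 -m jog '[0,0,0.03,0,0,0,-1, 0,0,0.06,0,0,0,-1, -0.052,0.012,0.02,0,0,0,-1, -0.053,0.0125,0,0,0,0,-1, -0.053,0.0125,0,0,0,0,-1, -0.053,0.0125,0,0,0,0,-1, -0.053,0.0125,-0.03,0,0,0,-1, 0,0,-0.04,0,0,0,-1, 0,0,0,0,0,0,-1, 0,0,0,0,0,0,-1]'
python3 - <<'E'
from sc import *
import pickle
st=show(); im=arm.read_camera("wrist"); t=arm.read_camera("top"); s=arm.read_camera("side"); pickle.dump((st,im,t,s),open("w9.pkl","wb"))
# door check in side: mean shading inside recess area predicted
m,P=pose("side"); X=np.array([(0,0,49),(-30,20,49),(20,-20,49),(-56,0,49)])/1e3
for (u,v) in proj(m,P,Rs.apply(X)+O): print(round(u),round(v),s[int(v),int(u)].tolist())
E
```

```text
t: 17.6
eef_pos: [0.4516, 0.0215, 0.0598]
tool_rot: [-0.026, 1.0, 0.011, -0.003]
contact_force: [0.8, 1.0, -0.1]
gripper_width: -0.003
gripper_force: 0.0
t 17.6 tcp [-123.    30.1   59.8] F [-159.    29.9   66.9] C [-125.    30.    66.7] nub [-91.   30.   66.4] tilt -0.4 yaw 0.0 force_s [ 0.9  1.  -0.1] w -0.003 0.0
341 220 [155, 155, 156]
329 220 [154, 155, 156]
350 221 [153, 155, 156]
325 225 [191, 197, 196]
```

The door's grey now covers the bay in the side view. Pressing the key:

```bash
python3 -m jog '[0,0,-0.03,0,0,0,-1, 0,0,-0.025,0,0,0,-1, 0,0,0,0,0,0,-1, 0,0,-0.006,0,0,0,-1, 0,0,-0.005,0,0,0,-1, 0,0,0,0,0,0,-1, 0,0,0,0,0,0,-1]'
python3 -m jog '[0,0,-0.006,0,0,0,-1, 0,0,0,0,0,0,-1, 0,0,0,0,0,0,-1]'
```

```text
t: 18.33
eef_pos: [0.4508, 0.0216, 0.0339]
tool_rot: [-0.026, 1.0, 0.011, -0.004]
contact_force: [-0.3, 0.6, 0.5]
gripper_width: 0.005
gripper_force: 0.0
t: 18.58
eef_pos: [0.4511, 0.0215, 0.0314]
tool_rot: [-0.026, 1.0, 0.011, -0.003]
contact_force: [1.0, -0.2, 2.8]
gripper_width: -0.001
gripper_force: 1.2
```

```bash
python3 -m jog '[0,0,-0.006,0,0,0,-1, 0,0,0,0,0,0,-1, 0,0,0,0,0,0,-1]'; python3 -m jog '[0,0,-0.006,0,0,0,-1, 0,0,0,0,0,0,-1, 0,0,0,0,0,0,-1]'
```

```text
t: 18.83
eef_pos: [0.4514, 0.0215, 0.0293]
tool_rot: [-0.026, 1.0, 0.011, -0.003]
contact_force: [1.2, 0.5, 7.1]
gripper_width: 0.0
gripper_force: 3.4
t: 19.08
eef_pos: [0.4516, 0.0215, 0.0286]
tool_rot: [-0.026, 1.0, 0.011, -0.002]
contact_force: [-1.2, 0.1, 25.3]
gripper_width: -0.003
gripper_force: 12.4
```

The key has bottomed: the force went from 7 to 25 N over the last 0.7 mm, after about 4 mm of travel. I release and retreat.

```bash
python3 -m jog '[0,0,0.03,0,0,0,-1, 0,0,0.06,0,0,0,-1, 0,0,0.1,0,0,0,-1, 0,0,0.1,0,0,0,-1, 0,0,0.05,0,0,0,-1, 0,0,0,0,0,0,-1, 0,0,0,0,0,0,-1, 0,0,0,0,0,0,-1]'
python3 - <<'E'
from sc import *
im=arm.read_camera("wrist"); cv2.imwrite("pics/w10.png",im); st=show()
s=arm.read_camera("side"); t=arm.read_camera("top"); s0=cv2.imread("pics/side0.png"); t0=cv2.imread("pics/top0.png")
# bystanders unmoved? difference in their patches; door/bay and key colour in wrist view
for n,a,b,r in (("mill",s,s0,(318,145,334,190)),("cup",s,s0,(360,185,390,207)),("spice",s,s0,(317,272,340,312)),("spent",s,s0,(264,195,296,213))):
    x0,y0,x1,y1=r; print(n,np.abs(a[y0:y1,x0:x1].astype(int)-b[y0:y1,x0:x1]).mean().round(1))
m,P=pose("wrist",st); X=np.array([(0,0,49),(-30,20,49),(-50,-30,49),(-119,28,32)])/1e3
for u,v in proj(m,P,Rs.apply(X)+O): print(round(u),round(v),im[min(399,int(v)),int(u)].tolist())
E
```

```text
t: 19.75
eef_pos: [0.4492, 0.0219, 0.1615]
tool_rot: [-0.026, 1.0, 0.012, -0.005]
contact_force: [0.3, -0.1, -0.2]
gripper_width: 0.001
gripper_force: 0.0
t 19.8 tcp [-125.6   30.7  161. ] F [-161.5   30.5  168.2] C [-127.5   30.5  167.9] nub [-93.5  30.5 167.5] tilt -0.6 yaw 0.0 force_s [-1.   0.1 -0.1] w 0.0 0.0
mill 3.4
cup 17.7
spice 6.8
spent 10.9
276 335 [38, 36, 35]
298 306 [42, 39, 40]
239 286 [111, 110, 112]
307 201 [194, 206, 204]
```

```bash
python3 -c "
from workcell import arm
print(arm.job_done())"
```

```text
the job is handed in; nothing more can be done
None
```

I handed in the job at about 20 s: the green cell is home under the lip (seen in the picture), the door is shut, and the power key was pressed to its stop (25 N) and released; the verdict was not shown, and I didn't verify that the key sprang back or measure the bystanders' final positions.

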